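# Clamp a spice jar for opening with a one-hand ratchet clamp

## Task

Get the spice jar ready for unscrewing: stand it upright on the base of the ratchet jar clamp, between the jaw and the V-block, and let go of it. Then pump the clamp's two paddles (squeeze and release, without pushing the jaw by hand) until the jaw pad presses the jar into the V-block, and finish while still squeezing both paddles, so that the jar is held firmly but gently (about 10 N on the jar, never as much as 25 N), and leave the tin, dropper bottle and soap bottle where they stand.

Things in the scene. Friction and masses are not known exactly. Their poses are not given: they have to be found in the camera images.
- jar: Cylindrical spice jar with a screw cap, 45 mm across the cap, 42 mm across the body, 106 mm tall, cap from z = 85 to 106 mm; 0.11 kg. The only spice jar on the free part of the table. Origin at the centre of its underside, z up. Stands loose on the table to the left of the clamp.
- clamp: Jar clamp fixed to the table: grey base plate 320 x 100 mm, top 14 mm above the table, with paddles at one end, then a ratchet housing (x = -86 to -24 mm, up to z = 62 mm), a sliding jaw and a V-block (x = 88 to 138 mm, top at z = 70 mm, open to -x). Origin on the table under the middle line; x runs along the base from the paddles to the V-block, z up.
- seat (a point): Point on the base top (z = 14 mm), 85 mm along clamp x on the middle line: where the jar's underside centre is once it is pressed into the V-block. The jar may be set down up to 10 mm short of it (towards the jaw); the pad then pushes it in.
- squeeze (a point): Point midway between the two paddles, 70 mm above the table, at clamp x = -115 mm: squeeze the paddles here from above, fingers closing along the clamp's y axis.
- jaw: Sliding jaw of the clamp, 64 mm wide, upper edge 66 mm above the table. Origin at base-top level under the middle of the front face of the uncompressed pad; moves along the clamp's +x only. Its origin starts at clamp x = -5 to 15 mm and can go to 83 mm; the pad meets a seated jar when it is at x = 63 mm. Stiff friction (6 N) holds it where it is left.
- jaw_pad: Sprung rubber-faced pad, 56 mm wide, on the front of the jaw; pushed back against the jaw under load by up to 8 mm at 1.8 N per mm, solid after that. Same origin as the jaw while not pressed; pressed on a jar it lags behind the jaw origin along clamp x, and this lag gives the force on the jar.
- paddle_a: Upright black paddle on the clamp's +y side, 34 mm long (clamp x), 10 mm thick, from 22 to 90 mm above the table. Origin on the middle line at clamp x = -115 mm, z = 0 at rest; shifts to -y when squeezed. The two are geared together: 64 mm over both at rest, 44 mm fully squeezed. Springs of 2.3 to 3.8 N each push them out again.
- paddle_b: Mirror-image paddle on the -y side. A full squeeze moves the jaw 15 mm less up to 6 mm lost motion (12 mm in steady pumping); let the paddles right out and the jaw stays while the ratchet takes a new bite. Force on the jar is about 1.33 x (squeeze of each finger - 3.5 N) - 6 N: a 15 to 18 N grip gives 9 to 13 N; a grip over 25 N can crush it.
- tin: Bystander: food tin, 75 mm across, 58 mm tall. Origin under its centre.
- dropper_bottle: Bystander: small bottle with a dropper cap, 33 mm across, 102 mm tall. Origin under its centre.
- soap_bottle: Bystander: soap bottle with a pump head, 60 x 77 x 173 mm. Origin under its centre.

How it is judged:
By the outcome, as a careful person would: the job done as asked, in the order asked, and still so for the second after the job is handed in, while the arm keeps its last pose, push and grip.
It also fails if it takes over 72 s, if anything falls off the work surface, if the arm or the gripper's body presses on something with over 40 N, if the wrist force passes 120 N, or if a joint passes its speed limit or range.

## Robot

A 6-joint arm with a two-finger parallel gripper is mounted at the origin on a cart in front of the work surface, level with it; the furniture and walls round the work are solid. World frame = base frame: x ahead of the robot, y to its left, z up, the work surface at z = 0. Lengths are in m, angles in rad, forces in N, time in s.
With the tool pointing down it reaches from about 0.3 to 0.775 m from the base axis. Payload 14.6 kg.
Tool frame: the origin (TCP) lies at the very end of the fingers, on their centre line; the grasp point (between the pads) lies 19 mm behind it; z points along the fingers, y is the line along which they close (so a half turn about z gives the same grasp; the last joint's range is limited). The gripper opens to 94 mm and grips with 3 to 60 N. Pads are 16 mm wide; open, the fingers measure 119 mm over their backs; the gripper's body (75 mm by 177 mm) begins 78 mm behind the grasp point.
Start: joints at [-1.244, 0.3, 1.521, -0, 1.321, -0.067], TCP at [0.211, -0.508, 0.205] pointing down, gripper open.
Joint ranges: [-3.03, 3.03], [-0.79, 2.21], [0.23, 2.52], [-1.04, 4.18], [0, 3.07], [-2.55, 2.55]. Speed limits (rad/s): [2.22, 2.22, 2.57, 3.14, 3.14, 3.14].

## Interface

Orientations are given as [roll, pitch, yaw] about the fixed x, y, z axes, in that order (R = Rz(yaw) Ry(pitch) Rx(roll)).
In Python, from station import ctrl, cams gives the robot as it stands. The module is installed in compiled form; this text tells all that it offers.
- The arm moves only by the tool arm_command, never from a script. Its argument "plan" is a list that holds one entry, the list of rows, each a list of 7 numbers: the shift along the tool's x, y, z in mm, then the turn, a rotation vector about the tool's x, y, z in rad, then the closure, from -1 (fully open) to 1 (shut). A call has 1 to 12 rows; each row is the pose to reach, as a shift and turn from the pose commanded when the call began, along the tool's axes at that moment; what a row does not reach only later rows make up. A row lasts 1/10 s, in which the tool goes at most 50 mm and 8.59 degrees, less where a joint would pass 70% of its speed; a pose out of reach is approached as far as the arm can. A call with a gripper value outside its range is refused whole. The fingers move at their own pace and stop on an object; "squeeze" is the grip in N (left out, the last holds). Time passes only in rows, so rows that repeat a pose let the fingers close. It gives the time, the measured TCP pose, the force, the opening and the grip force at its end, in the units of the state.
- ctrl.get_obs(): the state, without advancing time (a new reading comes with each control period).
- cams.camera(name): name is "side" or "top"; returns (picture, depth): 400x640x3 uint8, blue, green, red; 400x640 float32, m along the optical axis (not along the pixel's ray), 0 where there is no reading.
- cams.camera_info(name): a dict with "fx", "fy", "cx", "cy" (pixels), "dist_coeffs" ([k1, k2, p1, p2, k3] as OpenCV has them; the pictures are not rectified), "world_to_cam" (4x4, takes a point from world to camera coordinates). Camera axes: x right, y down, z forward; pixel columns grow to the right and rows downward; lengths in m; the calibration is good to about 2 mm. A picture is of the moment at which its call begins. camera_info takes no time and is no camera call.
- ctrl.hand_in(): hands the job in; it is judged then, once.
The state is a dict: "time_s": time; "qpos": joint angles; "joint_vel": joint speeds; "tau": joint torques, N m; "ee_pos": TCP position; "eef_rot": TCP orientation; "force": force on the tool from outside, world axes, zero at the start; "moment": the same for the moment, N m; "grip_width": finger opening in m; "grip_force": force on a finger pad.
Only numpy, scipy, OpenCV 4.12 (cv2) and the standard library are available. Lean on these libraries where they do the work, as an engineer would, in place of code of your own. Each camera call takes 0.05 s, during which the arm holds its last target. There are 200 camera calls.

## Working session

There is one attempt and no reset: what is moved stays moved. The work goes in short steps, Python scripts to look and compute and a tool call to move; the robot and the scene stay as the last step left them, time stands still between calls to the robot, and variables do not carry over. Pictures are saved under pics/ and viewed, at most 10 in all, crops included, and the job is handed in when it is done.

Besides the shell and the picture viewer there is one more tool, called after ">>>" as a command line: name --argument value ..., lists and objects as JSON in quotes. arm_command: Moves the arm, as the interface text tells. Its arguments: {"type":"object","properties":{"plan":{"type":"array"},"squeeze":{"type":"number"}},"required":["plan"]}

```bash
mkdir -p pics; cat > h.py <<'E'
import numpy as np, cv2
from station import ctrl, cams
def snap(n):
    im,d=cams.camera(n); return im,d,cams.camera_info(n)
def K(i): return np.array([[i['fx'],0,i['cx']],[0,i['fy'],i['cy']],[0,0,1.]])
def rays(uv,i):
    p=cv2.undistortPoints(np.array(uv,float).reshape(-1,1,2),K(i),np.array(i['dist_coeffs'],float)).reshape(-1,2)
    T=np.array(i['world_to_cam']); R,t=T[:3,:3],T[:3,3]
    return -R.T@t, np.c_[p,np.ones(len(p))]@R
def onplane(uv,i,z):
    c,d=rays(uv,i); return c+d*((z-c[2])/d[:,2])[:,None]
def cloud(d,i):
    v,u=np.mgrid[0:d.shape[0],0:d.shape[1]]
    c,r=rays(np.c_[u.ravel(),v.ravel()],i)
    P=c+r*d.reshape(-1,1); P[d.ravel()<=0]=np.nan
    return P.reshape(*d.shape,3)
E
python3 - <<'E'
from h import *
for n in('top','side'):
    im,d,i=snap(n); cv2.imwrite(f'pics/{n}0.png',im); np.savez(f'{n}0.npz',im=im,d=d)
    c,r=rays([[320,200]],i); print(n,c,r,(d>0).mean())
print(ctrl.get_obs())
E
```

```text
top [0.41248918 0.07905643 1.02656205] [[ 0.09130708 -0.02131779 -0.99577908]] 0.99603125
side [0.48283676 0.79152727 0.59744215] [[ 0.05739425 -0.80283393 -0.59346739]] 0.99590625
{'time_s': 0.1, 'qpos': array([-1.24359225e+00,  3.00383977e-01,  1.52151797e+00, -1.42195206e-05,
        1.32069670e+00, -6.66118241e-02]), 'joint_vel': array([ 0.00114622, -0.00169342, -0.00307917,  0.00087854, -0.00011786,
        0.00028414]), 'tau': array([ 6.03462704e-04, -5.32650483e+01, -3.53286517e+01,  7.09840260e-02,
        2.34751002e-02, -7.21337938e-05]), 'ee_pos': array([ 0.21095553, -0.5076808 ,  0.20496082]), 'eef_rot': array([-3.14058798e+00, -5.32184119e-05,  3.93819398e-01]), 'force': array([-0.12731135,  0.82436023, -0.08174759]), 'moment': array([0.00385302, 0.0173387 , 0.00659524]), 'grip_force': 0.0, 'grip_width': 0.09423473367177485}
```

View pics/top0.png

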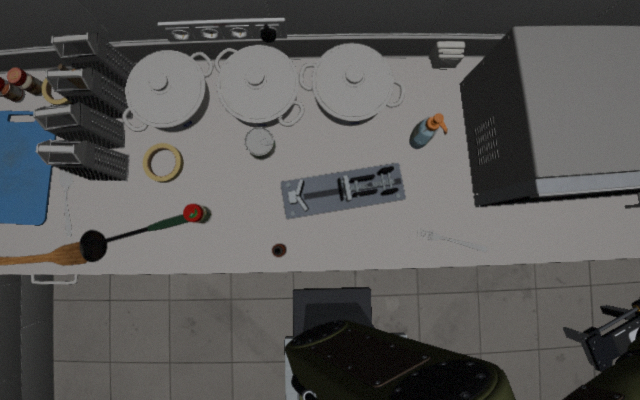

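View pics/side0.png

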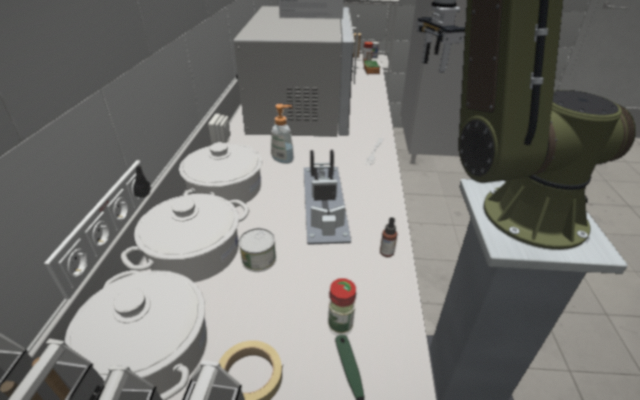

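The top view shows the jar's red cap at (195,213), the clamp plate from (283,205) to (403,178) with the V-block at the left (295,195) and the paddles at the right (380,180). The dropper bottle is at (279,250), the tin at (260,142) and the soap bottle at (428,130). In the side view the jar is at (342,300), with a green handle lying in front of it at (350,365).

```bash
cat > m.py <<'E'
from h import *
def redcap(im,box):
    h=cv2.cvtColor(im,cv2.COLOR_BGR2HSV); x0,y0,x1,y1=box
    m=(((h[...,0]<10)|(h[...,0]>170))&(h[...,1]>130)&(h[...,2]>80)).astype(np.uint8)
    k=np.zeros_like(m);k[y0:y1,x0:x1]=1
    return m*k
E
python3 - <<'E'
from m import *
for n,box in(('top',(160,180,230,240)),('side',(310,260,375,350))):
    z=np.load(n+'0.npz'); im,d=z['im'],z['d']; i=cams.camera_info(n); P=cloud(d,i)
    m=redcap(im,box)>0; Q=P[m]; v,u=np.nonzero(m)
    print(n,m.sum(),'px',u.min(),u.max(),v.min(),v.max(),'z',np.nanpercentile(Q[:,2],[5,50,90,99]))
    T=Q[Q[:,2]>np.nanpercentile(Q[:,2],97)-.008]
    c,r=cv2.minEnclosingCircle((T[:,:2]*1000).astype(np.float32)); print('top disc mean',T.mean(0),c,r)
    # clamp: points with height bands
    B=(P[...,0]>.2)&(P[...,0]<.6)&(P[...,1]>-.2)&(P[...,1]<.25)
    for a,b in((.009,.02),(.04,.056),(.058,.066),(.066,.076),(.08,.11)):
        s=B&(P[...,2]>a)&(P[...,2]<b); nn,lab,st,ce=cv2.connectedComponentsWithStats(s.astype(np.uint8))
        for k in range(1,nn):
            if st[k,4]>15:
                q=P[lab==k]; rr=cv2.minAreaRect((q[:,:2]*1000).astype(np.float32)); print((a,b),st[k],'z%.4f'%np.median(q[:,2]),np.round(rr[0]),np.round(rr[1]),round(rr[2],1))
z=np.load('top0.npz')['im'][145:265,130:420]; cv2.imwrite('pics/topc.png',cv2.convertScaleAbs(cv2.resize(z,(800,331),interpolation=cv2.INTER_CUBIC),alpha=1.5))
E
```

```text
top 207 px 183 200 204 221 z [0.10156192 0.10479787 0.10709553 0.10830462]
top disc mean [0.47531519 0.36631906 0.10490436] (474.6836853027344, 365.40960693359375) 21.56095314025879
(0.009, 0.02) [ 281  163  124   56 3147] z0.0132 [530.  -4.] [100. 319.] 8.3
(0.009, 0.02) [383 175   5   6  25] z0.0135 [ 561. -116.] [11. 13.] 85.4
(0.009, 0.02) [342 184   3  12  20] z0.0138 [532.  -4.] [29.  4.] 8.2
(0.009, 0.02) [385 185   5   5  20] z0.0128 [ 535. -120.] [11. 11.] 85.5
(0.04, 0.056) [377 171  15  20  91] z0.0490 [ 548. -107.] [48. 33.] 0.1
(0.04, 0.056) [355 181   5  12  20] z0.0544 [534. -35.] [27.  8.] 9.3
(0.04, 0.056) [365 183   7   4  22] z0.0522 [538. -65.] [15.  8.] 89.0
(0.058, 0.066) [344 175   8  26  96] z0.0642 [530. -11.] [63. 11.] 8.0
(0.058, 0.066) [351 175  24   7  68] z0.0608 [556. -50.] [10. 58.] 8.3
(0.058, 0.066) [339 178   5  22  51] z0.0628 [528.   5.] [53.  6.] 8.7
(0.058, 0.066) [354 189  23   7  73] z0.0608 [518. -55.] [ 8. 57.] 9.2
(0.058, 0.066) [288 191  11  12  61] z0.0594 [511. 126.] [29. 22.] 13.4
(0.058, 0.066) [277 244   8  12  29] z0.0597 [382. 156.]
[... 1359 characters left out ...]
 [312 167  26  21 186] z0.0619 [532. -36.] [63. 94.] 5.4
(0.058, 0.066) [311 208  35  14 169] z0.0603 [511. 120.] [78. 40.] 7.1
(0.058, 0.066) [382 229  15  10  68] z0.0606 [382. 171.] [22. 31.] 71.1
(0.066, 0.076) [330 155   5   8  16] z0.0711 [ 517. -112.] [ 9. 27.] 12.4
(0.066, 0.076) [313 180  24   3  40] z0.0667 [529.  -7.] [58. 10.] 6.0
(0.066, 0.076) [311 205  35   8 129] z0.0693 [513. 107.] [77. 26.] 9.7
(0.066, 0.076) [384 225  12   9  48] z0.0707 [382. 171.] [13. 24.] 71.8
(0.08, 0.11) [330 149   5  10  35] z0.0881 [ 517. -117.] [ 9. 38.] 10.3
(0.08, 0.11) [311 150   4   9  31] z0.0886 [ 569. -107.] [ 8. 32.] 5.5
(0.08, 0.11) [388 217   7  10  56] z0.0933 [380. 168.] [ 9. 13.] 81.2
```

View pics/topc.png

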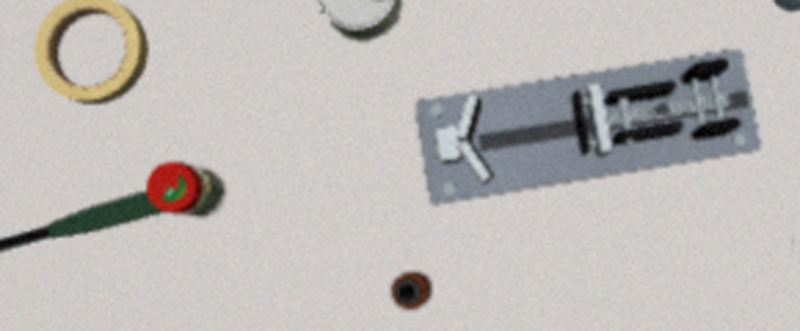

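The crop shows the red cap with the jar body seen under it at the right, the handle behind the jar at its left, and the clamp with jaw and pad at about (590,120), the V opening right at about (465,145) and the paddles at (705,70) and (715,128). Next I work out the clamp frame from its features.

```bash
python3 - <<'E'
from m import *
th=np.radians(98.1); ex=np.array([np.cos(th),np.sin(th)]); ey=np.array([-ex[1],ex[0]]); O=np.array([.529,-.004])
for n in('top','side'):
    z=np.load(n+'0.npz'); i=cams.camera_info(n); P=cloud(z['d'],i)
    Q=P[(P[...,2]>.009)&(P[...,2]<.12)]; X=np.c_[(Q[:,:2]-O)@np.c_[ex,ey]*1000,Q[:,2]*1000]
    X=X[(abs(X[:,0])<170)&(abs(X[:,1])<55)]
    f=lambda a,b,c,d,e=-50,g=50:X[(X[:,0]>a)&(X[:,0]<b)&(X[:,2]>c)&(X[:,2]<d)&(X[:,1]>e)&(X[:,1]<g)]
    for nm,a in(('plate',f(-170,170,9,18)),('plate-xend',f(-170,-145,9,18)),('plate+xend',f(145,170,9,18)),('padA',f(-140,-80,84,95,0)),('padB',f(-140,-80,84,95,-50,0)),('V top',f(70,150,66,74)),('housing',f(-90,-10,58,63)),('jaw top',f(-20,40,58,70)),('jaw low',f(-20,40,30,70))):
        if len(a): print(n,nm,len(a),'x',np.round(np.percentile(a[:,0],[1,50,99]),1),'y',np.round(np.percentile(a[:,1],[1,50,99]),1),'z',np.median(a[:,2]).round(1))
    # soap
    S=P[(P[...,2]>.08)&(P[...,0]>.5)&(P[...,0]<.8)&(P[...,1]>-.35)&(P[...,1]<-.13)]; print('soap',S.min(0),S.max(0))
# two-view cap centre
R=[]
for n,box in(('top',(160,180,230,240)),('side',(310,260,375,350))):
    z=np.load(n+'0.npz'); i=cams.camera_info(n); P=cloud(z['d'],i); m=(redcap(z['im'],box)>0)&(P[...,2]>.1)
    v,u=np.nonzero(m); (c,_)=cv2.minEnclosingCircle(np.c_[u,v].astype(np.float32)) if n=='top' else (((u.min()+u.max())/2,(v.min()+v.max())/2),0)
    R.append(rays([c],i)); print(n,c,onplane([c],i,.106))
(c1,d1),(c2,d2)=R; d1,d2=d1[0],d2[0]; t=np.linalg.lstsq(np.c_[d1,-d2],c2-c1,rcond=None)[0]; print('tri',c1+t[0]*d1,c2+t[1]*d2)
E
```

```text
top plate 3185 x [-155.8   26.7  156.7] y [-49.    4.9  48.7] z 13.2
top plate-xend 176 x [-158.2 -151.7 -145.1] y [-48.7  -1.4  47.8] z 12.9
top plate+xend 196 x [145.1 151.9 159.3] y [-48.8   0.3  47.8] z 12.8
top padA 53 x [-124.1 -107.8  -92.2] y [21.3 26.1 31. ] z 88.2
top padB 53 x [-123.9 -107.8  -91.7] y [-33.1 -27.8 -23.1] z 88.0
top V top 127 x [ 98.8 110.4 121.5] y [-37.2   0.7  36.3] z 68.9
top housing 139 x [-76.9 -43.3 -11.4] y [-24.3  -3.8  22.3] z 60.6
top jaw top 170 x [-15.2  -4.6  12.1] y [-30.9   0.2  30.7] z 64.0
top jaw low 249 x [-19.8  -2.4  12.2] y [-30.9  -0.2  31.1] z 62.8
soap [ 0.500048   -0.34998828  0.08005126] [ 0.79999672 -0.13003757  0.32144721]
side plate 1459 x [-152.3   37.3  160.5] y [-48.9  -7.3  49.2] z 14.1
side plate-xend 30 x [-161.5 -152.3 -146. ] y [-47.6 -30.1  48. ] z 13.9
side plate+xend 270 x [145.1 155.3 161.4] y [-49.4  -0.3  48.4] z 13.7
side padA 29 x [-127.8 -101.6  -91.2] y [23.  27.7 32.6] z 88.3
side padB 24 x [-122.8 -102.2  -91.6] y [-29.5 -26.1 -21.1] z 88.9
side V top 129 x [ 99.5 113.1 124.1] y [-37.7  -2.6  38.2] z 69.3
side housing 84 x [-77.6 -43.2 -17.2] y [-24.   15.5  23.8] z 61.4
side jaw top 187 x [-12.6  -1.5  14.7] y [-31.   -0.8  31.5] z 63.2
side jaw low 427 x [-11.3  10.8  15. ] y [-31.   -0.8  32.3] z 55.4
soap [ 0.50000483 -0.34999799  0.08000894] [ 0.79996392 -0.13037093  0.320036  ]
top (191.7608642578125, 212.2391357421875) [[0.47469745 0.36507638 0.106     ]]
side (np.float64(342.5), np.float64(289.0)) [[0.47421495 0.3686443  0.106     ]]
tri [0.47489858 0.36600114 0.10302366] [0.47416215 0.36605466 0.10299052]
```

>>> arm_command --plan '[[[24, -29, -4, 0, 0, -0.11, -1], [48, -58, -8, 0, 0, -0.22, -1], [72, -87, -12, 0, 0, -0.33, -1], [96, -116, -16, 0, 0, -0.44, -1], [120, -145, -20, 0, 0, -0.55, -1], [144, -174, -24, 0, 0, -0.66, -1], [168, -203, -28, 0, 0, -0.77, -1], [192, -232, -32, 0, 0, -0.88, -1], [216, -261, -36, 0, 0, -0.99, -1], [240, -290, -40, 0, 0, -1.1, -1], [264, -319, -40, 0, 0, -1.21, -1], [288, -348, -40, 0, 0, -1.318, -1]]]'

```text
time_s: 1.3
ee_pos: [0.3435, -0.0745, 0.2455]
eef_rot: [3.141, 0.0, 1.716]
force: [1.3, -0.8, 0.1]
grip_width: 0.0942
grip_force: 0.0
```

```bash
cat >> m.py <<'E'
from scipy.spatial.transform import Rotation as Ro
def to(x,y,z,yaw=1.712):
    o=ctrl.get_obs(); R=Ro.from_euler('xyz',o['eef_rot']); T=Ro.from_euler('xyz',[np.pi,0,yaw])
    print('t',round(o['time_s'],2),'ee',o['ee_pos'].round(4),o['eef_rot'].round(4),'shift',(R.inv().apply(np.array([x,y,z])-o['ee_pos'])*1000).round(1),'turn',(R.inv()*T).as_rotvec().round(4),'w',o['grip_width'].round(4),'f',o['force'].round(1),'gf',round(o['grip_force'],2))
E
python3 - <<'E'
from m import *
to(.4742,.366,.2)
z=np.load('top0.npz'); P=cloud(z['d'],cams.camera_info('top'))[105:155,405:455]; Q=P[P[...,2]>.03]; print('soap',np.percentile(Q,[1,50,99],axis=0).round(3))
E
```

```text
Traceback (most recent call last):
  File "m.py", line 10, in to
    print('t',round(o['time_s'],2),'ee',o['ee_pos'].round(4),o['eef_rot'].round(4),'shift',(R.inv().apply(np.array([x,y,z])-o['ee_pos'])*1000).round(1),'turn',(R.inv()*T).as_rotvec().round(4),'w',o['grip_width'].round(4),'f',o['force'].round(1),'gf',round(o['grip_force'],2))
                                                                                                                                                                                                    ^^^^^^^^^^^^^^^^^^^^^
AttributeError: 'float' object has no attribute 'round'
```

```bash
sed -i "s/o\['grip_width'\].round(4)/round(o['grip_width'],4)/" m.py
python3 - <<'E'
from m import *
to(.4742,.366,.2)
z=np.load('top0.npz'); P=cloud(z['d'],cams.camera_info('top'))[105:155,405:455]; Q=P[P[...,2]>.03]; print('soap',np.percentile(Q,[1,50,99],axis=0).round(3))
E
```

```text
t 1.3 ee [ 0.3435 -0.0745  0.2455] [3.1413e+00 2.0000e-04 1.7161e+00] shift [417.  193.1  45.5] turn [0.0003 0.0002 0.0041] w 0.0942 f [ 1.3 -0.8  0.1] gf 0.0
soap [[ 0.64  -0.233  0.032]
 [ 0.662 -0.205  0.107]
 [ 0.697 -0.187  0.175]]
```

>>> arm_command --plan '[[[35, 16, 4, 0, 0, 0, -1], [70, 32, 8, 0, 0, 0, -1], [105, 48, 12, 0, 0, 0, -1], [140, 64, 16, 0, 0, 0, -1], [175, 80, 20, 0, 0, 0, -1], [210, 97, 24, 0, 0, 0, -1], [245, 113, 28, 0, 0, 0, -1], [280, 129, 32, 0, 0, 0, -1], [315, 145, 36, 0, 0, 0, -1], [350, 161, 40, 0, 0, 0, -1], [385, 178, 44, 0, 0, 0, -1], [417, 193, 45, 0, 0, 0.004, -1]]]'

```text
time_s: 2.5
ee_pos: [0.4759, 0.3656, 0.1994]
eef_rot: [-3.14, 0.001, 1.708]
force: [-1.0, -0.5, 0.9]
grip_width: 0.0942
grip_force: 0.0
```

>>> arm_command --plan '[[[0, 0, 0, 0, 0, 0, -1], [0, 0, 0, 0, 0, 0, -1]]]'

```text
time_s: 2.7
ee_pos: [0.4756, 0.3641, 0.1996]
eef_rot: [-3.14, 0.001, 1.709]
force: [0.9, -0.1, 0.5]
grip_width: 0.0938
grip_force: 0.0
```

```bash
python3 - <<'E'
from m import *
to(.4742,.366,.075)
E
```

```text
t 2.7 ee [0.4756 0.3641 0.1996] [-3.1403e+00  8.0000e-04  1.7087e+00] shift [  2.2  -1.  124.6] turn [-0.0013  0.0008 -0.0033] w 0.0938 f [ 0.9 -0.1  0.5] gf 0.0
```

>>> arm_command --plan '[[[1, -1, 20, 0, 0, -0.003, -1], [2, -1, 45, 0, 0, -0.003, -1], [2, -1, 70, 0, 0, -0.003, -1], [2, -1, 90, 0, 0, -0.003, -1], [2, -1, 108, 0, 0, -0.003, -1], [2, -1, 119, 0, 0, -0.003, -1], [2, -1, 124, 0, 0, -0.003, -1], [2, -1, 124, 0, 0, -0.003, -1], [2, -1, 124, 0, 0, -0.003, -1]]]'

```text
time_s: 3.6
ee_pos: [0.475, 0.3659, 0.0773]
eef_rot: [3.141, -0.001, 1.711]
force: [0.2, 0.4, -0.2]
grip_width: 0.0939
grip_force: 0.0
```

>>> arm_command --plan '[[[0, 0, 0, 0, 0, 0, -0.3], [0, 0, 0, 0, 0, 0, -0.1], [0, 0, 0, 0, 0, 0, 0.1], [0, 0, 0, 0, 0, 0, 0.3], [0, 0, 0, 0, 0, 0, 1], [0, 0, 0, 0, 0, 0, 1], [0, 0, 0, 0, 0, 0, 1], [0, 0, 0, 0, 0, 0, 1], [0, 0, 0, 0, 0, 0, 1]]]' --squeeze 15

```text
time_s: 4.5
ee_pos: [0.4747, 0.3658, 0.0764]
eef_rot: [-3.142, 0.0, 1.711]
force: [0.0, -0.3, -0.0]
grip_width: 0.0442
grip_force: 15.0
```

```bash
python3 - <<'E'
from m import *
to(.4742,.366,.075)
E
```

```text
t 4.5 ee [0.4747 0.3658 0.0764] [-3.1415  0.      1.7108] shift [ 0.3 -0.4  1.4] turn [-0.0001  0.     -0.0012] w 0.0442 f [ 0.  -0.3 -0. ] gf 15.0
```

>>> arm_command --plan '[[[0, 0, -10, 0, 0, 0, 1], [0, 0, -30, 0, 0, 0, 1], [0, 0, -50, 0, 0, 0, 1], [0, 0, -70, 0, 0, 0, 1], [0, 0, -90, 0, 0, 0, 1], [0, 0, -105, 0, 0, 0, 1], [0, 0, -115, 0, 0, 0, 1], [0, 0, -120, 0, 0, 0, 1], [0, 0, -120, 0, 0, 0, 1]]]'

```text
time_s: 5.4
ee_pos: [0.4747, 0.3658, 0.1968]
eef_rot: [3.141, -0.0, 1.711]
force: [-0.4, -0.1, -2.2]
grip_width: 0.0441
grip_force: 15.0
```

```bash
python3 - <<'E'
from m import *
to(.5169,.0809,.195)
im,d,i=snap('side'); cv2.imwrite('pics/s1.png',im)
P=cloud(d,i); m=redcap(im,(280,180,420,330))>0; v,u=np.nonzero(m); Q=P[m]; print(u.min(),u.max(),v.min(),v.max(),np.nanmedian(Q,0))
E
```

```text
t 5.4 ee [0.4747 0.3658 0.1968] [ 3.1411e+00 -2.0000e-04  1.7108e+00] shift [-288.     2.     1.8] turn [ 0.0005 -0.0002 -0.0012] w 0.0441 f [-0.4 -0.1 -2.2] gf 15.0
332 361 224 250 [0.47692508 0.3763559  0.22663786]
```

View pics/s1.png

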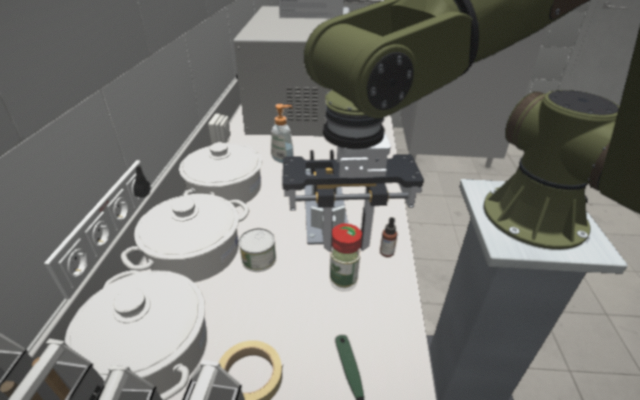

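The jar hangs upright in the gripper, with its cap at (347,237) and the handle left behind on the table. Next I carry it over the clamp.

>>> arm_command --plan '[[[-14, 0, 0, 0, 0, 0, 1], [-40, 0, 0, 0, 0, 0, 1], [-68, 0, 0, 0, 0, 0, 1], [-96, 1, 0, 0, 0, 0, 1], [-124, 1, 0, 0, 0, 0, 1], [-152, 1, 0, 0, 0, 0, 1], [-180, 1, 0, 0, 0, 0, 1], [-208, 2, 0, 0, 0, 0, 1], [-236, 2, 0, 0, 0, 0, 1], [-262, 2, 0, 0, 0, -0.001, 1], [-280, 2, 0, 0, 0, -0.001, 1], [-288, 2, 0, 0, 0, -0.001, 1]]]'

```text
time_s: 6.65
ee_pos: [0.5165, 0.0788, 0.1959]
eef_rot: [-3.141, 0.0, 1.71]
force: [0.4, 0.6, -0.6]
grip_width: 0.0443
grip_force: 15.0
```

>>> arm_command --plan '[[[0, 0, 0, 0, 0, 0, 1], [0, 0, 0, 0, 0, 0, 1], [0, 0, 0, 0, 0, 0, 1]]]'

```text
time_s: 6.95
ee_pos: [0.5167, 0.0816, 0.1963]
eef_rot: [-3.141, -0.0, 1.713]
force: [-0.2, -0.6, -2.2]
grip_width: 0.0442
grip_force: 15.0
```

```bash
python3 - <<'E'
from m import *
to(.5169,.0809,.0914)
im,d,i=snap('side'); P=cloud(d,i)
th=np.radians(98.1); ex=np.array([np.cos(th),np.sin(th)]); ey=np.array([-ex[1],ex[0]]); O=np.array([.528,.0027])
X=np.dstack([(P[...,:2]-O)@np.c_[ex,ey]*1000,P[...,2]*1000])
# jar body above the clamp, seen from +y side; band heights
for a,b in((125,135),(140,155),(160,180),(185,200)):
    s=(X[...,2]>a)&(X[...,2]<b)&(abs(X[...,1])<30)&(X[...,0]>60)&(X[...,0]<130); q=X[s]
    if len(q): 
        # circle fit with known-free centre/radius
        A=np.c_[2*q[:,:2],np.ones(len(q))]; c=np.linalg.lstsq(A,(q[:,:2]**2).sum(1),rcond=None)[0]; print(a,b,len(q),c[:2].round(1),'r',np.sqrt(c[2]+c[0]**2+c[1]**2).round(1),'front x',q[:,0].max().round(1),'y',q[:,1].min().round(1),q[:,1].max().round(1))
s=(X[...,2]>105)&(abs(X[...,1])<30)&(X[...,0]>60)&(X[...,0]<130);print('lowest',np.percentile(X[s][:,2],1))
cv2.imwrite('pics/s2.png',cv2.resize(im[120:270,240:440],(800,600)))
E
```

```text
t 6.95 ee [0.5167 0.0816 0.1963] [-3.1414e+00 -1.0000e-04  1.7128e+00] shift [ -0.7   0.2 104.9] turn [-0.0002 -0.0001  0.0008] w 0.0442 f [-0.2 -0.6 -2.2] gf 15.0
125 135 69 [80.7  2.1] r 21.0 front x 104.1 y -19.9 21.5
140 155 123 [80.1  2.1] r 22.2 front x 104.7 y -20.2 23.4
160 180 169 [80.1  2.1] r 22.2 front x 104.6 y -20.3 25.1
185 200 161 [79.8  2. ] r 21.9 front x 103.2 y -22.8 27.5
lowest 126.77749403205044
```

View pics/s2.png

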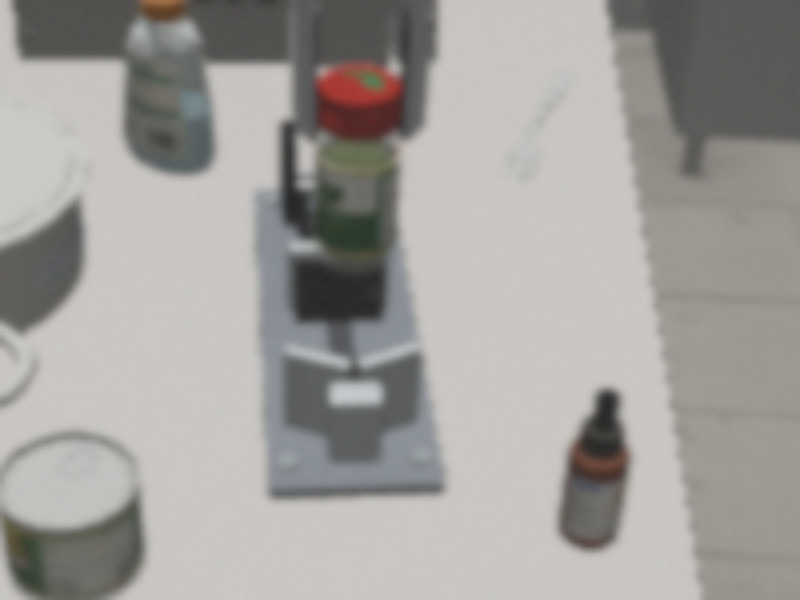

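The held jar measures at clamp x = 80, y = 1 to 2 mm, in line with the V. In the crop it is at (360,170), the V apex is at (355,365) and the jaw with its pad is behind at (340,280). Now I lower it.

>>> arm_command --plan '[[[-1, 1, 15, 0, 0, 0, 1], [-2, 1, 35, 0, 0, 0, 1], [-2, 1, 55, 0, 0, 0, 1], [-2, 1, 72, 0, 0, 0, 1], [-2, 1, 86, 0, 0, 0, 1], [-2, 1, 95, 0, 0, 0, 1], [-2, 1, 100, 0, 0, 0, 1], [-2, 1, 103, 0, 0, 0, 1], [-2, 1, 104, 0, 0, 0, 1], [-2, 1, 104, 0, 0, 0, 1]]]'

```text
time_s: 8.0
ee_pos: [0.5183, 0.0791, 0.0928]
eef_rot: [3.141, 0.0, 1.712]
force: [-0.3, 0.7, -1.6]
grip_width: 0.0441
grip_force: 15.0
```

```bash
python3 - <<'E'
from m import *
to(.5165,.079,.0904)
E
```

```text
t 8.0 ee [0.5183 0.0791 0.0928] [3.1411 0.     1.7118] shift [ 0.1 -1.8  2.4] turn [ 0.0005  0.     -0.0002] w 0.0441 f [-0.3  0.7 -1.6] gf 15.0
```

Go down in small steps until the base takes the load.

>>> arm_command --plan '[[[0, 0, 1, 0, 0, 0, 1], [0, 0, 2, 0, 0, 0, 1], [0, 0, 2, 0, 0, 0, 1]]]'

```text
time_s: 8.3
ee_pos: [0.5181, 0.079, 0.0905]
eef_rot: [3.142, -0.0, 1.712]
force: [-1.2, -0.1, -1.1]
grip_width: 0.0441
grip_force: 15.0
```

>>> arm_command --plan '[[[0, 0, 0.5, 0, 0, 0, 1], [0, 0, 0.5, 0, 0, 0, 1]]]'

```text
time_s: 8.5
ee_pos: [0.5182, 0.079, 0.0904]
eef_rot: [3.141, 0.0, 1.712]
force: [-2.5, 0.1, 4.3]
grip_width: 0.0446
grip_force: 15.0
```

>>> arm_command --plan '[[[0, 0, 0, 0, 0, 0, 0], [0, 0, 0, 0, 0, 0, -0.2], [0, 0, 0, 0, 0, 0, -0.5], [0, 0, 0, 0, 0, 0, -1], [0, 0, 0, 0, 0, 0, -1], [0, 0, 0, 0, 0, 0, -1]]]'

```text
time_s: 9.1
ee_pos: [0.5181, 0.0791, 0.0899]
eef_rot: [-3.142, -0.0, 1.712]
force: [-0.9, 0.6, 0.8]
grip_width: 0.0836
grip_force: 0.0
```

>>> arm_command --plan '[[[0, 0, -10, 0, 0, 0, -1], [0, 0, -30, 0, 0, 0, -1], [0, 0, -55, 0, 0, 0, -1], [0, 0, -80, 0, 0, 0, -1], [0, 0, -100, 0, 0, 0, -1], [0, 0, -110, 0, 0, 0, -1], [0, 0, -110, 0, 0, 0, -1]]]'

```text
time_s: 9.8
ee_pos: [0.5186, 0.0791, 0.2013]
eef_rot: [3.139, 0.0, 1.712]
force: [0.8, -0.0, -0.7]
grip_width: 0.0937
grip_force: 0.0
```

```bash
cat >> m.py <<'E'
th=np.radians(98.1); ex=np.array([np.cos(th),np.sin(th)]); ey=np.array([-ex[1],ex[0]]); Oc=np.array([.528,.0027])
def clampX(P): return np.dstack([(P[...,:2]-Oc)@np.c_[ex,ey]*1000,P[...,2]*1000])
def fit(q):
    A=np.c_[2*q[:,:2],np.ones(len(q))]; c=np.linalg.lstsq(A,(q[:,:2]**2).sum(1),rcond=None)[0]; return len(q),c[:2].round(1),np.sqrt(c[2]+c[0]**2+c[1]**2).round(1)
def look(name=None):
    for n in('side','top'):
        im,d,i=snap(n); X=clampX(cloud(d,i)); 
        B=(abs(X[...,1])<30)&(X[...,0]>50)&(X[...,0]<125)
        for a,b in((75,98),(100,116)):
            q=X[B&(X[...,2]>a)&(X[...,2]<b)]
            if len(q)>20 and n=='side': print(n,a,b,fit(q))
        q=X[B&(X[...,2]>112)&(X[...,2]<130)]
        if len(q)>20: print(n,'cap top',len(q),cv2.minEnclosingCircle(q[:,:2].astype(np.float32)),np.percentile(q[:,2],[50,99]))
        q=X[(X[...,2]>50)&(X[...,2]<70)&(abs(X[...,1])<27)&(X[...,0]>-20)&(X[...,0]<62)]
        if len(q): print(n,'jaw/pad front x',np.percentile(q[:,0],[5,50,90,98]).round(1))
        if name: cv2.imwrite(f'pics/{name}_{n}.png',cv2.resize(im[120:270,240:440] if n=='side' else im[135:235,250:430],(800,600) if n=='side' else (800,444)))
E
python3 - <<'E'
from m import *
look('p'); to(.5444,-.1110,.2)
E
```

```text
side 75 98 (167, array([77.9,  1. ]), np.float64(20.8))
side 100 116 (129, array([77.5,  0.9]), np.float64(21.5))
side cap top 222 ((77.74234771728516, 2.5536551475524902), 23.652734756469727) [120.17359642 122.60450288]
side jaw/pad front x [-16.   -6.4   6.2   6.6]
top jaw/pad front x [4.3 5.  5.3 5.3]
t 9.9 ee [0.5178 0.079  0.1993] [-3.1407 -0.      1.7118] shift [-191.9   -0.4   -0.7] turn [-0.0009 -0.     -0.0002] w 0.0944 f [0.9 0.1 0.1] gf 0.0
```

View pics/p_side.png

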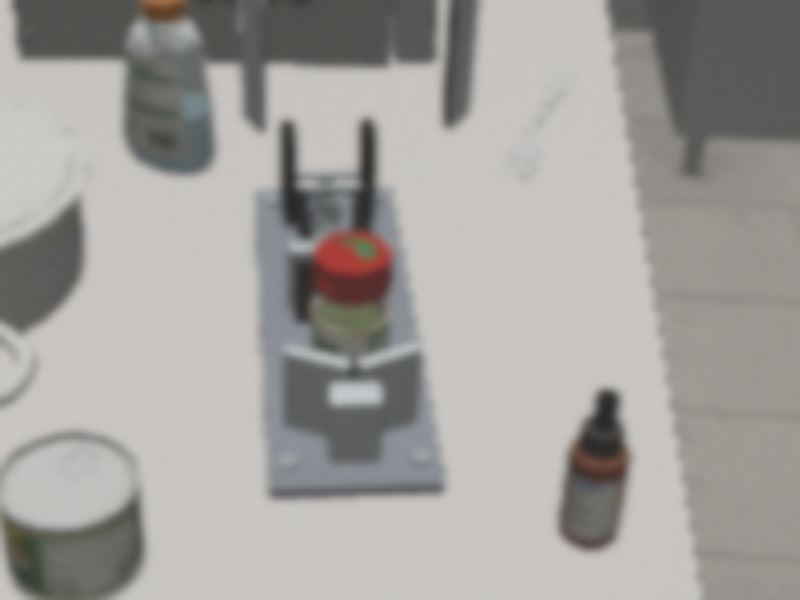

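The jar stands upright on the base at (350,290), at clamp x = 78 mm, y = 1 mm (7 mm short of the seat), released. The bystanders are unmoved. Now to the paddles.

>>> arm_command --plan '[[[-10, 0, 0, 0, 0, 0, -1], [-30, 0, 0, 0, 0, 0, -1], [-55, 0, 0, 0, 0, 0, -1], [-80, 0, 0, 0, 0, 0, -1], [-105, 0, 0, 0, 0, 0, -1], [-130, 0, 0, 0, 0, 0, -1], [-155, 0, 0, 0, 0, 0, -1], [-175, 0, 0, 0, 0, 0, -1], [-187, 0, 0, 0, 0, 0, -1], [-192, 0, 0, 0, 0, 0, -1], [-192, 0, 0, 0, 0, 0, -1], [-192, 0, 0, 0, 0, 0, -1]]]'

```text
time_s: 11.1
ee_pos: [0.545, -0.1105, 0.1998]
eef_rot: [-3.141, -0.0, 1.712]
force: [1.1, -0.2, -0.1]
grip_width: 0.0942
grip_force: 0.0
```

```bash
python3 - <<'E'
from m import *
to(.5444,-.1110,.051)
E
```

```text
t 11.1 ee [ 0.545  -0.1105  0.1998] [-3.1413e+00 -2.0000e-04  1.7123e+00] shift [ -0.5  -0.6 148.8] turn [-0.0002 -0.0002  0.0003] w 0.0942 f [ 1.1 -0.2 -0.1] gf 0.0
```

>>> arm_command --plan '[[[0, 0, 15, 0, 0, 0, -1], [0, 0, 40, 0, 0, 0, -1], [0, 0, 65, 0, 0, 0, -1], [0, 0, 85, 0, 0, 0, -1], [0, 0, 105, 0, 0, 0, -1], [0, 0, 120, 0, 0, 0, -1], [0, 0, 135, 0, 0, 0, -1], [0, 0, 145, 0, 0, 0, -1], [0, 0, 149, 0, 0, 0, -1], [0, 0, 149, 0, 0, 0, -1]]]'

```text
time_s: 12.1
ee_pos: [0.5451, -0.1107, 0.0508]
eef_rot: [-3.141, -0.0, 1.712]
force: [-0.0, -0.8, -0.0]
grip_width: 0.0944
grip_force: 0.0
```

>>> arm_command --plan '[[[0, 0, 0, 0, 0, 0, -0.5], [0, 0, 0, 0, 0, 0, -0.4], [0, 0, 0, 0, 0, 0, -0.3], [0, 0, 0, 0, 0, 0, -0.2], [0, 0, 0, 0, 0, 0, -0.1], [0, 0, 0, 0, 0, 0, 0], [0, 0, 0, 0, 0, 0, 0.1], [0, 0, 0, 0, 0, 0, 0.2], [0, 0, 0, 0, 0, 0, 0.3], [0, 0, 0, 0, 0, 0, 0.3], [0, 0, 0, 0, 0, 0, 0.3]]]' --squeeze 16

```text
time_s: 13.2
ee_pos: [0.5456, -0.111, 0.0513]
eef_rot: [3.14, 0.0, 1.712]
force: [5.3, 0.9, 4.5]
grip_width: 0.0437
grip_force: 16.0
```

```bash
python3 - <<'E'
from m import *
to(.5444,-.1110,.051); look()
E
```

```text
t 13.2 ee [ 0.5456 -0.111   0.0513] [3.1404e+00 4.0000e-04 1.7119e+00] shift [ 0.2 -1.1  0.3] turn [ 0.0012  0.0004 -0.0001] w 0.0437 f [5.3 0.9 4.5] gf 16.01
side 75 98 (170, array([77. ,  1.1]), np.float64(21.3))
side 100 116 (127, array([77. ,  1.3]), np.float64(21.8))
side cap top 217 ((77.43851470947266, 1.2182878255844116), 22.563873291015625) [120.20378223 122.37959731]
side jaw/pad front x [-7.4  1.3 14.  16.3]
top cap top 275 ((76.3896484375, 0.08868493884801865), 21.876680374145508) [119.49735738 123.73659153]
top jaw/pad front x [-10.1  -1.5  12.9  13.8]
```

>>> arm_command --plan '[[[0, 1, 0, 0, 0, 0, -0.7], [0, 1, 0, 0, 0, 0, -0.7], [0, 1, 0, 0, 0, 0, -0.7], [0, 1, 0, 0, 0, 0, -0.7], [0, 1, 0, 0, 0, 0, -0.7], [0, 1, 0, 0, 0, 0, -0.3], [0, 1, 0, 0, 0, 0, -0.1], [0, 1, 0, 0, 0, 0, 0.1], [0, 1, 0, 0, 0, 0, 0.2], [0, 1, 0, 0, 0, 0, 0.3], [0, 1, 0, 0, 0, 0, 0.3], [0, 1, 0, 0, 0, 0, 0.3]]]'

```text
time_s: 14.5
ee_pos: [0.5456, -0.1109, 0.0509]
eef_rot: [-3.14, -0.0, 1.712]
force: [-4.4, -1.1, 3.4]
grip_width: 0.0434
grip_force: 16.0
```

```bash
python3 - <<'E'
from m import *
to(.5444,-.1110,.051); look()
E
```

```text
t 14.5 ee [ 0.5456 -0.1109  0.0509] [-3.1404e+00 -3.0000e-04  1.7117e+00] shift [ 0.1 -1.2 -0.1] turn [-0.0012 -0.0003 -0.0003] w 0.0434 f [-4.4 -1.1  3.4] gf 16.0
side 75 98 (172, array([77.6,  0.8]), np.float64(20.9))
side 100 116 (127, array([76.9,  1.5]), np.float64(21.9))
side cap top 216 ((78.66099548339844, 0.7206940054893494), 22.12625503540039) [120.27063677 122.44390352]
side jaw/pad front x [ 7.1 24.3 27.2 28.6]
top cap top 275 ((76.46656036376953, 0.11046036332845688), 21.974714279174805) [119.52375257 122.82514861]
top jaw/pad front x [ 2.  10.4 24.7 25.8]
```

>>> arm_command --plan '[[[0, -0.5, 0, 0, 0, 0, -0.7], [0, -0.5, 0, 0, 0, 0, -0.7], [0, -0.5, 0, 0, 0, 0, -0.7], [0, -0.5, 0, 0, 0, 0, -0.7], [0, -0.5, 0, 0, 0, 0, -0.7], [0, -0.5, 0, 0, 0, 0, -0.3], [0, -0.5, 0, 0, 0, 0, -0.1], [0, -0.5, 0, 0, 0, 0, 0.1], [0, -0.5, 0, 0, 0, 0, 0.2], [0, -0.5, 0, 0, 0, 0, 0.3], [0, -0.5, 0, 0, 0, 0, 0.3], [0, -0.5, 0, 0, 0, 0, 0.3]]]'

```text
time_s: 15.8
ee_pos: [0.5456, -0.111, 0.0511]
eef_rot: [3.142, 0.0, 1.712]
force: [-2.1, -0.1, 3.6]
grip_width: 0.0436
grip_force: 16.0
```

>>> arm_command --plan '[[[0, 0, 0, 0, 0, 0, -0.7], [0, 0, 0, 0, 0, 0, -0.7], [0, 0, 0, 0, 0, 0, -0.7], [0, 0, 0, 0, 0, 0, -0.7], [0, 0, 0, 0, 0, 0, -0.7], [0, 0, 0, 0, 0, 0, -0.3], [0, 0, 0, 0, 0, 0, -0.1], [0, 0, 0, 0, 0, 0, 0.1], [0, 0, 0, 0, 0, 0, 0.2], [0, 0, 0, 0, 0, 0, 0.3], [0, 0, 0, 0, 0, 0, 0.3], [0, 0, 0, 0, 0, 0, 0.3]]]'

```text
time_s: 17.0
ee_pos: [0.5456, -0.111, 0.051]
eef_rot: [-3.142, -0.0, 1.712]
force: [-0.5, 0.0, 0.3]
grip_width: 0.0431
grip_force: 16.0
```

```bash
python3 - <<'E'
from m import *
to(.5444,-.1110,.051); look()
E
```

```text
t 17.0 ee [ 0.5456 -0.111   0.051 ] [-3.1415 -0.      1.7118] shift [ 0.1 -1.2 -0. ] turn [-0.0001 -0.     -0.0002] w 0.0431 f [-0.5  0.   0.3] gf 16.0
side 75 98 (172, array([77.9,  1.1]), np.float64(21.0))
side 100 116 (128, array([77.1,  1.3]), np.float64(21.8))
side cap top 220 ((77.72479248046875, 2.2973074913024902), 24.17336082458496) [120.29395436 122.3769592 ]
side jaw/pad front x [27.9 37.9 50.6 51.6]
top cap top 274 ((76.40706634521484, 0.16480520367622375), 21.99098014831543) [119.32920314 122.89184904]
top jaw/pad front x [26.1 34.2 48.9 49.9]
```

>>> arm_command --plan '[[[0, 0, 0, 0, 0, 0, -0.7], [0, 0, 0, 0, 0, 0, -0.7], [0, 0, 0, 0, 0, 0, -0.7], [0, 0, 0, 0, 0, 0, -0.7], [0, 0, 0, 0, 0, 0, -0.7], [0, 0, 0, 0, 0, 0, -0.4], [0, 0, 0, 0, 0, 0, -0.3], [0, 0, 0, 0, 0, 0, -0.24], [0, 0, 0, 0, 0, 0, -0.18], [0, 0, 0, 0, 0, 0, -0.12], [0, 0, 0, 0, 0, 0, -0.06], [0, 0, 0, 0, 0, 0, 0]]]'

```text
time_s: 18.3
ee_pos: [0.5456, -0.111, 0.051]
eef_rot: [-3.142, 0.0, 1.712]
force: [-2.3, 0.1, 1.2]
grip_width: 0.0475
grip_force: 8.6
```

>>> arm_command --plan '[[[0, 0, 0, 0, 0, 0, 0.03], [0, 0, 0, 0, 0, 0, 0.06], [0, 0, 0, 0, 0, 0, 0.1], [0, 0, 0, 0, 0, 0, 0.15], [0, 0, 0, 0, 0, 0, 0.2], [0, 0, 0, 0, 0, 0, 0.3], [0, 0, 0, 0, 0, 0, 0.3], [0, 0, 0, 0, 0, 0, 0.3]]]'

```text
time_s: 19.1
ee_pos: [0.5456, -0.111, 0.051]
eef_rot: [-3.142, -0.0, 1.712]
force: [-3.6, 0.2, 5.3]
grip_width: 0.0433
grip_force: 16.0
```

```bash
python3 - <<'E'
from m import *
to(.5444,-.1110,.051); look()
E
```

```text
t 19.1 ee [ 0.5456 -0.111   0.051 ] [-3.1415 -0.      1.7118] shift [ 0.1 -1.2  0. ] turn [-0.0001 -0.     -0.0002] w 0.0433 f [-3.6  0.2  5.3] gf 16.01
side 75 98 (169, array([82.1,  1. ]), np.float64(21.2))
side 100 116 (130, array([82.2,  1.3]), np.float64(21.6))
side cap top 230 ((83.01040649414062, 0.24269215762615204), 23.026979446411133) [120.2296809  122.56811591]
side jaw/pad front x [40.  47.3 59.6 60.1]
top cap top 271 ((81.17179870605469, 0.8470285534858704), 22.067829132080078) [119.47182471 122.89979663]
top jaw/pad front x [37.1 44.8 56.6 58.2]
```

>>> arm_command --plan '[[[0, 0, 0, 0, 0, 0, -0.7], [0, 0, 0, 0, 0, 0, -0.7], [0, 0, 0, 0, 0, 0, -0.7], [0, 0, 0, 0, 0, 0, -0.7], [0, 0, 0, 0, 0, 0, -0.7], [0, 0, 0, 0, 0, 0, -0.4], [0, 0, 0, 0, 0, 0, -0.3], [0, 0, 0, 0, 0, 0, -0.25], [0, 0, 0, 0, 0, 0, -0.21], [0, 0, 0, 0, 0, 0, -0.17], [0, 0, 0, 0, 0, 0, -0.13], [0, 0, 0, 0, 0, 0, -0.1]]]'

```text
time_s: 20.4
ee_pos: [0.5456, -0.1109, 0.051]
eef_rot: [-3.141, -0.0, 1.712]
force: [-0.3, 0.5, 0.6]
grip_width: 0.0523
grip_force: 9.1
```

>>> arm_command --plan '[[[0, 0, 0, 0, 0, 0, -0.07], [0, 0, 0, 0, 0, 0, -0.04], [0, 0, 0, 0, 0, 0, -0.01], [0, 0, 0, 0, 0, 0, 0.02], [0, 0, 0, 0, 0, 0, 0.05], [0, 0, 0, 0, 0, 0, 0.1], [0, 0, 0, 0, 0, 0, 0.15], [0, 0, 0, 0, 0, 0, 0.2], [0, 0, 0, 0, 0, 0, 0.3], [0, 0, 0, 0, 0, 0, 0.3], [0, 0, 0, 0, 0, 0, 0.3]]]'

```text
time_s: 21.5
ee_pos: [0.5455, -0.111, 0.051]
eef_rot: [-3.141, -0.0, 1.712]
force: [-4.3, 0.9, 3.0]
grip_width: 0.0452
grip_force: 16.0
```

```bash
python3 - <<'E'
from m import *
to(.5444,-.1110,.051); look('q')
E
```

```text
t 21.5 ee [ 0.5455 -0.111   0.051 ] [-3.1415 -0.      1.7118] shift [ 0.1 -1.1 -0. ] turn [-0.0001 -0.     -0.0002] w 0.0452 f [-4.3  0.9  3. ] gf 16.01
side 75 98 (169, array([82.5,  1.1]), np.float64(20.9))
side 100 116 (129, array([81.5,  1.2]), np.float64(22.0))
side cap top 231 ((83.08597564697266, 1.0014398097991943), 22.995861053466797) [120.2906829  122.68168687]
side jaw/pad front x [44.6 50.6 59.8 61. ]
top cap top 275 ((80.84992218017578, 0.6565712094306946), 21.841035842895508) [119.42864939 123.07011285]
top jaw/pad front x [41.1 48.4 56.8 58.6]
```

View pics/q_top.png

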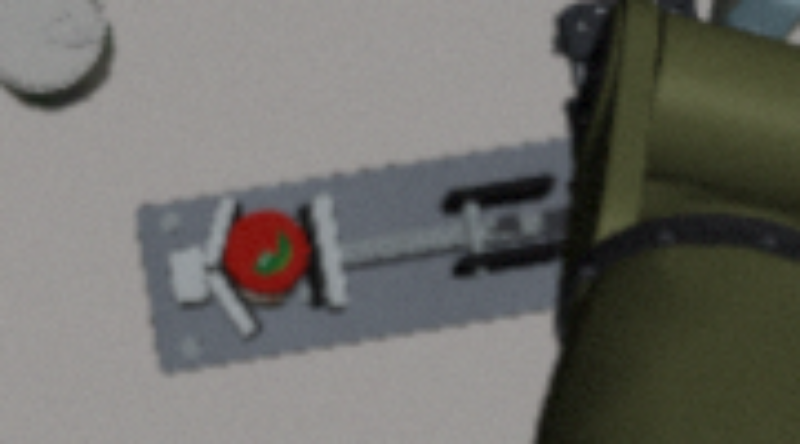

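The top crop shows the jar at (265,250) pressed between the pad (310,255) and the V arms. The jaw moved on about 4 mm while the jar and pad face stayed put. That puts the pad lag near 6 to 7 mm, about 11 to 12 N, with the paddles stalled at 45.2 mm, short of the stop. I'll hold for a moment and check that it is steady.

>>> arm_command --plan '[[[0, 0, 0, 0, 0, 0, 0.3], [0, 0, 0, 0, 0, 0, 0.3], [0, 0, 0, 0, 0, 0, 0.3], [0, 0, 0, 0, 0, 0, 0.3], [0, 0, 0, 0, 0, 0, 0.3], [0, 0, 0, 0, 0, 0, 0.3]]]'

```text
time_s: 22.2
ee_pos: [0.5455, -0.111, 0.0509]
eef_rot: [-3.141, -0.0, 1.712]
force: [-5.0, 1.2, 5.5]
grip_width: 0.0453
grip_force: 16.0
```

```bash
python3 - <<'E'
from m import *
to(.5444,-.1110,.051); look('r')
E
```

```text
t 22.2 ee [ 0.5455 -0.111   0.0509] [-3.1415 -0.      1.7118] shift [ 0.1 -1.1 -0.1] turn [-0.0001 -0.     -0.0002] w 0.0453 f [-5.   1.2  5.5] gf 16.01
side 75 98 (165, array([82.6,  0.9]), np.float64(20.9))
side 100 116 (133, array([82.2,  1. ]), np.float64(21.7))
side cap top 228 ((82.6132583618164, 0.6201643943786621), 22.634477615356445) [120.13728238 122.48762553]
side jaw/pad front x [44.2 52.5 59.6 60.6]
top cap top 272 ((80.74678802490234, 0.32021820545196533), 21.8909912109375) [119.53633403 122.94435526]
top jaw/pad front x [41.  48.4 56.9 58.6]
```

View pics/r_side.png

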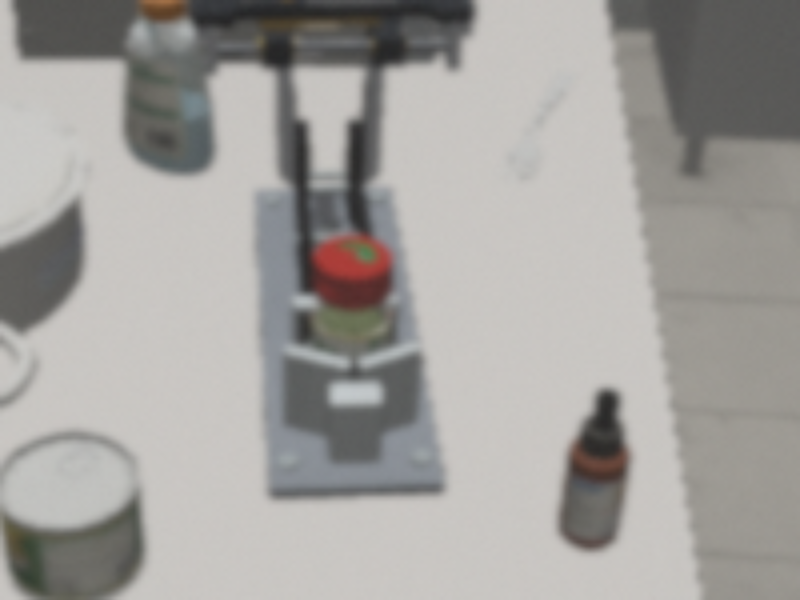

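The jar at (350,290) stands upright in the V, the paddles at (300,150) and (355,150) are squeezed, and the tin, dropper bottle and soap bottle stand where they were. Grip 16 N and width 45.3 mm are steady.

```bash
python3 -c "
from station import ctrl
print(ctrl.hand_in())"
```

```text
the job is handed in; nothing more can be done
None
```

I handed the job in with the jar upright and pressed into the V-block, both paddles still squeezed at 16 N (about 11 N on the jar by the formula, 11–13 N from the pad lag), and the tin, dropper bottle and soap bottle where they stood; the hand-in returned no verdict.

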